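Fit the drums on the kiosk's fruit slicer

ROBOT

A 6-joint arm with a two-finger parallel gripper is mounted at the origin on the work surface. World frame = base frame: x ahead of the robot, y to its left, z up, the work surface at z = 0. Lengths are in m, angles in degrees, forces in N, time in s.
With the tool pointing down it reaches from about 0.35 to 0.875 m from the base axis. Payload 4.2 kg.
Tool frame: the origin (TCP) lies between the finger pads; the fingertips stand 25 mm ahead of it and the grasp point (between the pads) lies 6 mm ahead of it (r.tips_ahead is the distance from the TCP to the fingertips, in m); z points along the fingers, y is the direction in which the jaws open and shut (so a half turn about z gives the same grasp; the last joint's range is limited). The gripper opens to 87 mm and grips with 3 to 60 N. Pads are 19 mm wide; open, the fingers measure 117 mm over their backs; the gripper's body (75 mm by 190 mm) begins 51 mm behind the grasp point.
Start: joints at [87.067, 22.042, 0.453, 0, -68.411, -14.817], TCP at [0.191, 0.595, 0.248] pointing down, gripper open.
Joint ranges: [-179.83, 179.83], [-69.29, 118.12], [-61.27, 80.66], [-181.25, 117.63], [-171.15, -9.14], [-177.46, 177.46]. Speed limits (degrees/s): [159.86, 159.86, 180, 180, 180, 180].

INTERFACE

Orientations are given as a 3x3 rotation matrix whose columns are the frame's x, y, z axes.
In Python, from station import r, vision, finish_job gives the robot as it stands.
- The arm moves only by the shell command python3 -m jog 'ROWS'. ROWS is a JSON object of lists of equal length, an entry for each row: "rot": the turn, a rotation vector about the world's x, y, z in degrees, a list of three; "delta_pos": the shift along the world's x, y, z in mm, a list of three; "grip": the opening in per cent of the stroke, from 0 (shut) to 100 (fully open). A call has 1 to 10 rows; each row shifts and turns the commanded pose from where the row before left it; what a row does not reach is not made up. A row lasts 1/12 s, in which the tool goes at most 41.7 mm and 7.16 degrees, less where a joint would pass 70% of its speed; a pose out of reach is approached as far as the arm can. A call with a gripper value outside its range is refused whole. The fingers move at their own pace and stop on an object; the grip force is fixed at half the most. Time passes only in rows, so rows that do not move let the fingers close. It gives the time, the measured TCP pose, the force and the opening at its end, in the units of the state.
- r.sense(): the state, without advancing time (a new reading comes with each control period).
- vision.capture(name): name is "scene" or "top" or "wrist"; returns a dict with "frame" (400x640x3 uint8, red, green, blue), "K" (3x3 intrinsics, pixels), "xyz" and "orientation" of the camera in the world. Camera axes: x right, y up, looking along -z (the intrinsics and any distortion apply to the point x, -y, -z); pixel columns grow to the right and rows downward; lengths in m; the calibration is good to about 2 mm. A picture is of the moment at which its call begins. There is no depth.
- finish_job(): hands the job in, once; it reports no verdict.
The state is a dict: "time_s": time; "joints": joint angles; "joint_velocities": joint speeds; "effort": joint torques, N m; "tcp_pos": TCP position; "ee_rot": TCP orientation; "wrist_force": force on the tool from outside, world axes, zero at the start; "moment": the same for the moment, N m; "gripper_width": opening from 0.0 (shut) to 1.0 (fully open).
Only numpy, scipy, OpenCV 4.12 (cv2) and the standard library are available. Lean on these libraries where they do the work, as an engineer would, in place of code of your own. Each camera call takes 0.05 s, during which the arm holds its last target. There are 200 camera calls.

TASK

Set up the fruit slicer: slide the yellow drum onto its level rod right up to the steel flange, then the green drum right up against the yellow one, then slip the white end cap over the end of the rod until it meets the green drum. Leave all three hanging on the rod, let go and at rest; the red drum is not needed.

Things in the scene. Friction and masses are not known exactly. Their poses are not given: they have to be found in the camera images.
- rod_root (a point): root of the fixed fruit slicer's level 14 mm steel rod, on its axis, 110 mm above the counter, at a 48 mm wide steel flange. The rod runs 113 mm from here along this frame's -y (robot's right, within 20 deg) to its free end; x is level, z up. On the +y side: red housing 100 x 75 mm, 130 mm high. Base plate under the rod: top 16 mm above the counter.
- yellow_drum_center (a point): Yellow plastic octagonal drum, 56 mm across flats, 34 mm long along y, steel blades on its edges; a 34 mm wide hole runs through along y. Stands on a flat, y within 20 deg of world y. Point: its centre, on the hole's axis, 28 mm above the counter. Grip the upright flats facing +x/-x. 90 g. On the rod it hangs with its centre 10 mm below the rod's axis; against the flange, its centre is 17 mm from rod_root.
- green_drum_center (a point): Green plastic octagonal drum, 56 mm across flats, 34 mm long along y, steel blades on its edges; a 34 mm wide hole runs through along y. Stands on a flat, y within 20 deg of world y. Point: its centre, on the hole's axis, 28 mm above the counter. Grip the upright flats facing +x/-x. 90 g. Hangs like the yellow one; against it, its centre is 51 mm from rod_root. The red drum is alike but unused.
- end_cap_center (a point): white octagonal cup, 56 mm across flats, 54 mm long along y; bore 34 mm wide, 48 mm deep, open at its +y end; -y end closed, blue disc. Stands on a flat, y within 20 deg of world y, mouth towards the flange's side. Point: its middle, on the bore's axis, 28 mm above the counter. Grip the flats facing +x/-x. 100 g. Home: middle 95 mm from rod_root, hanging 10 mm below the axis.
There are look-alikes about, which are no part of the job. What is meant by the part that bears end_cap_center is not pink, and is the smaller of those in its own colour.

How it is judged:
By the outcome, as a careful person would: the job done as asked, in the order asked, and still so for the second after the job is handed in, with the robot touching nothing.
It also fails if it takes over 72 s, if anything falls off the work surface, if the arm or the gripper's body presses on something with over 40 N, if the wrist force passes 120 N, or if a joint passes its speed limit or range.

## Working session

There is one attempt and no reset: what is moved stays moved. The work goes in short steps, Python scripts to look and compute and a shell command to move; the robot and the scene stay as the last step left them, time stands still between calls to the robot, and variables do not carry over. Pictures are saved under pics/ and viewed, about 8 in all and at most 12, crops included, and the job is handed in when it is done.

```bash
mkdir -p pics; cat > look.py <<'E'
import cv2,numpy as np
from station import r,vision
def cap(n,save=None):
    c=vision.capture(n)
    if save: cv2.imwrite(f'pics/{save}.png',cv2.cvtColor(c['frame'],cv2.COLOR_RGB2BGR))
    return c
E
python3 - <<'E'
from look import *
import pickle
d={}
for n in('scene','top','wrist'):
    c=cap(n,n+'0');d[n]=c
    print(n,c['K'],c['xyz'],c['orientation'],[k for k in c])
pickle.dump(d,open('d0.pkl','wb'))
s=r.sense();print(s)
a=cv2.imread('pics/wrist0.png')
E
```

```text
scene [[468.20775297   0.         318.65730122]
 [  0.         468.20775297 202.66692805]
 [  0.           0.           1.        ]] [1.2195681  0.39452018 0.86194357] [[-0.47802034 -0.59194264  0.64892254]
 [ 0.87832212 -0.31638663  0.35839887]
 [-0.00684116  0.74128497  0.67115556]] ['frame', 'K', 'xyz', 'orientation']
top [[374.25051808   0.         314.67214174]
 [  0.         374.25051808 200.14186055]
 [  0.           0.           1.        ]] [ 0.39512219 -0.00252382  0.99875812] [[ 0.02016372  0.99424311 -0.10523336]
 [-0.99939624  0.02302243  0.02602172]
 [ 0.02829464  0.10464512  0.99410704]] ['frame', 'K', 'xyz', 'orientation']
wrist [[345.87644487   0.         317.73707147]
 [  0.         345.87644487 202.4617681 ]
 [  0.           0.           1.        ]] [0.26577721 0.57050411 0.38374783] [[-0.30432948  0.91073335  0.27919228]
 [-0.95256466 -0.29158951 -0.08715578]
 [ 0.00203386 -0.29247278  0.95627169]] ['frame', 'K', 'xyz', 'orientation']
{'time_s': 0.15, 'joints': array([ 8.70664182e+01,  2.20806343e+01,  3.98084962e-01, -1.74270086e-02,
       -6.84090926e+01, -1.48180186e+01]), 'joint_velocities': array([ 0.02130301, -0.12510945,  0.23042384,  0.11428016, -0.01725278,
        0.07561762]), 'effort': array([ 7.59783029e-05, -3.91053665e+01,  1.87587869e+01,  4.22232360e+00,
        1.23983322e-02, -1.37652842e-04]), 'tcp_pos': array([0.19041456, 0.5948741 , 0.24672122]), 'ee_rot': array([[ 9.52353109e-01, -3.04997414e-01, -3.64303181e-04],
       [-3.04997601e-01, -9.52351804e-01, -1.58286687e-03],
       [ 1.35825510e-04,  1.61855978e-03, -9.99998681e-01]]), 'wrist_force': array([-0.07499771,  0.21598009,  0.70207032]), 'moment': array([-0.01458283, -0.00095629,  0.02222094]), 'gripper_width': 1.0003575214963076}
```

View pics/scene0.png

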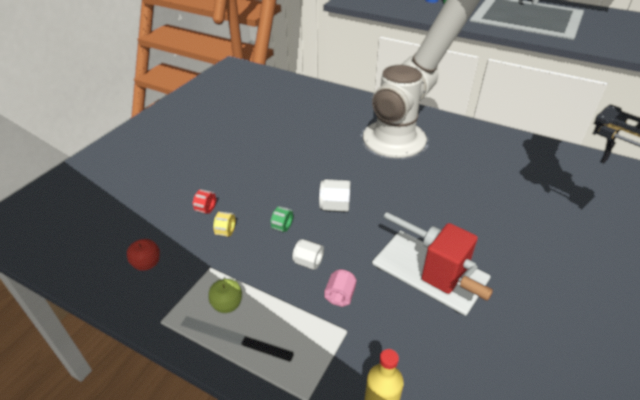

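View pics/top0.png

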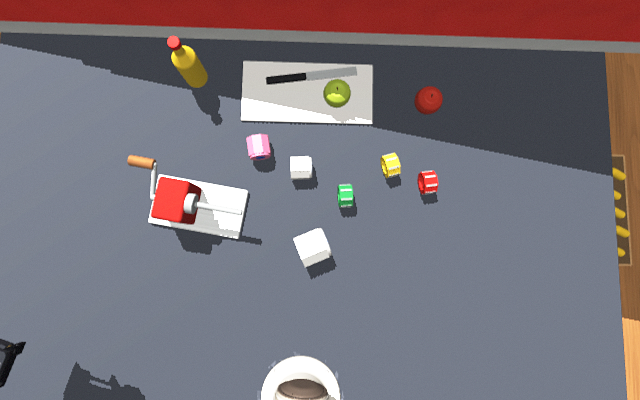

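Scene view: red slicer with its rod on the right; the small white cup is at (308,254), with a bigger white one at (335,195) and a pink one at (340,288). In the top view the rod runs from (197,204) to (242,211), yellow is at (391,165), green (346,195), and the small cap (301,167).

```bash
cat >> look.py <<'E'
def ray(c,uv):
    K=c['K'];v=np.array([(uv[0]-K[0,2])/K[0,0],-(uv[1]-K[1,2])/K[1,1],-1.])
    v=np.array(c['orientation'])@v
    return np.array(c['xyz']),v/np.linalg.norm(v)
def plane(c,uv,z):
    o,v=ray(c,uv);return o+v*(z-o[2])/v[2]
def proj(c,p):
    q=np.array(c['orientation']).T@(np.array(p)-c['xyz']);K=c['K']
    return np.array([K[0,2]+K[0,0]*q[0]/-q[2],K[1,2]+K[1,1]*q[1]/q[2]])
def tri(obs):
    A=np.zeros((3,3));b=np.zeros(3)
    for c,uv in obs:
        o,v=ray(c,uv);M=np.eye(3)-np.outer(v,v);A+=M;b+=M@o
    p=np.linalg.solve(A,b)
    return p,max(np.linalg.norm(np.cross(p-ray(c,u)[0],ray(c,u)[1])) for c,u in obs)
E
python3 - <<'E'
from look import *
import pickle
d=pickle.load(open('d0.pkl','rb'));t=d['top'];s=d['scene']
for n,a,b in [('yellow',(391,165),(224,224)),('green',(346,195),(282,219)),('cap',(301,167),(308,254)),('flange',(191,204),(431,237)),('rodtip',(242,211),(387,217))]:
    p,e=tri([(t,a),(s,b)]);print(n,p.round(3),round(e,4))
E
```

```text
yellow [ 0.596 -0.227  0.026] 0.0018
green [ 0.512 -0.107  0.027] 0.0029
cap [0.584 0.011 0.027] 0.0018
flange [0.474 0.266 0.109] 0.0006
rodtip [0.458 0.151 0.105] 0.0041
```

```bash
python3 -m jog '{"rot":[[0,0,-6.7],[0,0,-6.7],[0,0,-6.7],[0,0,-6.7],[0,0,-6.7],[0,0,-6.7],[0,0,-6.7],[0,0,-6.7],[0,0,-6.7],[0,0,-6.7]],"delta_pos":[[25,-28,4],[25,-28,4],[25,-28,4],[25,-28,4],[25,-28,4],[25,-28,4],[25,-28,4],[25,-28,4],[25,-28,4],[25,-28,4]],"grip":[100,100,100,100,100,100,100,100,100,100]}'
python3 -m jog '{"rot":[[0,0,0],[0,0,0],[0,0,0],[0,0,0],[0,0,0],[0,0,0]],"delta_pos":[[10,-25,0],[10,-25,0],[10,-25,0],[10,-25,0],[5,-25,0],[0,0,0]],"grip":[100,100,100,100,100,100]}'
cat > snap.py <<'E'
from look import *
import pickle,sys
c=cap('wrist',sys.argv[1]);pickle.dump(c,open(sys.argv[1]+'.pkl','wb'))
s=r.sense();print(s['time_s'],s['tcp_pos'].round(4),s['ee_rot'].round(3).tolist(),s['wrist_force'].round(1),s['gripper_width'])
E
python3 snap.py w1
```

```text
time_s: 0.98
tcp_pos: [0.4412, 0.3136, 0.2877]
ee_rot: [[0.086, -0.996, -0.0], [-0.996, -0.086, -0.0], [0.0, 0.0, -1.0]]
wrist_force: [1.2, -0.4, 0.2]
gripper_width: 1.003
time_s: 1.48
tcp_pos: [0.4856, 0.1869, 0.2874]
ee_rot: [[0.087, -0.996, -0.001], [-0.996, -0.087, -0.001], [0.001, 0.001, -1.0]]
wrist_force: [-0.0, 0.8, 1.2]
gripper_width: 1.001
1.5333 [0.4856 0.1884 0.2874] [[0.088, -0.996, -0.001], [-0.996, -0.088, -0.0], [0.0, 0.001, -1.0]] [-0.1  0.3  0. ] 0.9992653609744767
```

```bash
python3 -m jog '{"rot":[[0,0,0],[0,0,0],[0,0,0],[0,0,0],[0,0,0],[0,0,0],[0,0,0]],"delta_pos":[[5,-35,0],[5,-35,0],[5,-35,0],[5,-35,0],[5,-35,0],[0,0,0],[0,0,0]],"grip":[100,100,100,100,100,100,100]}'; python3 snap.py w2
python3 -m jog '{"rot":[[0,0,0],[0,0,0],[0,0,0],[0,0,0],[0,0,0],[0,0,0],[0,0,0]],"delta_pos":[[5,-35,0],[5,-35,0],[5,-35,0],[5,-35,0],[0,-35,0],[0,0,0],[0,0,0]],"grip":[100,100,100,100,100,100,100]}'; python3 snap.py w3
python3 -c "
import cv2,numpy as np
a=[cv2.imread(f'pics/w{i}.png') for i in(1,2,3)]
cv2.imwrite('pics/w12.png',cv2.resize(np.vstack(a[:2]),None,fx=.75,fy=.75))"
```

```text
time_s: 2.12
tcp_pos: [0.5106, 0.0145, 0.2873]
ee_rot: [[0.089, -0.996, -0.0], [-0.996, -0.089, 0.0], [-0.0, 0.0, -1.0]]
wrist_force: [-0.8, -0.3, 0.8]
gripper_width: 1.002
2.1667 [0.5106 0.0154 0.2873] [[0.091, -0.996, -0.0], [-0.996, -0.091, 0.0], [-0.0, 0.0, -1.0]] [ 0.3  0.5 -0.1] 1.000289804239649
time_s: 2.75
tcp_pos: [0.5308, -0.1597, 0.287]
ee_rot: [[0.091, -0.996, -0.001], [-0.996, -0.091, 0.0], [-0.0, 0.001, -1.0]]
wrist_force: [-0.9, 1.2, -0.4]
gripper_width: 0.997
2.8 [ 0.5308 -0.1589  0.2872] [[0.092, -0.996, -0.0], [-0.996, -0.092, 0.0], [-0.0, 0.0, -1.0]] [-0.3  0.1  0.3] 0.9936612910771828
```

View pics/w12.png

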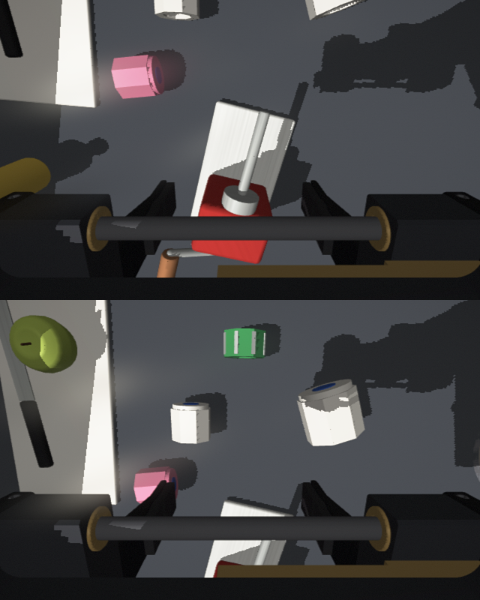

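View pics/w3.png

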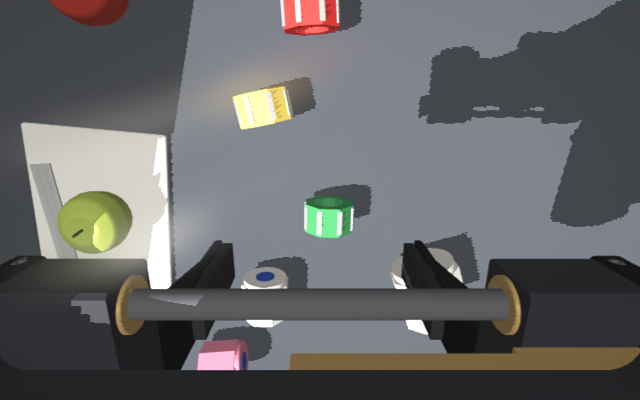

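The wrist views show the rod in w1 running from the flange at (320,267) to its tip at (353,151). In w3, yellow is at (263,106), green at (328,217) and the blue-ended cap at (265,290).

```bash
cat >> look.py <<'E'
HSV=dict(yellow=((20,90,90),(34,255,255)),green=((60,90,40),(90,255,255)))
def blob(c,col,near,z,R=45):
    """largest colour blob (closed over blades) near a pixel -> hull rectangle cast on plane z"""
    h=cv2.cvtColor(c['frame'],cv2.COLOR_RGB2HSV);m=cv2.inRange(h,*HSV[col])
    k=np.zeros_like(m);cv2.circle(k,tuple(int(x) for x in near),R,255,-1);m&=k
    m=cv2.morphologyEx(m,cv2.MORPH_CLOSE,np.ones((7,7)))
    cs=cv2.findContours(m,cv2.RETR_EXTERNAL,cv2.CHAIN_APPROX_NONE)[0]
    q=max(cs,key=cv2.contourArea)[:,0,:].astype(float)
    hull=cv2.convexHull(q.astype(np.float32))[:,0]
    P=np.array([plane(c,u,z)[:2] for u in hull]);P=cv2.convexHull(P.astype(np.float32)*1000)
    (x,y),(w,hh),a=cv2.minAreaRect(P)
    yaw=(a+45)%90-45
    M=cv2.moments(hull)
    return np.array([M['m10'],M['m01']])/M['m00'],(x/1e3,y/1e3),(w,hh),yaw
E
python3 - <<'E'
from look import *
import pickle
d=pickle.load(open('d0.pkl','rb'))
w={i:pickle.load(open(f'w{i}.pkl','rb')) for i in(1,2,3)}
for col,vs in [('yellow',[(w[3],(263,106)),(d['top'],(391,165)),(d['scene'],(224,224))]),('green',[(w[3],(328,217)),(w[2],(327,57)),(d['top'],(346,195)),(d['scene'],(282,219))])]:
    o=[]
    for i,(c,p) in enumerate(vs):
        u,xy,wh,yaw=blob(c,col,p,.045,45 if i==0 or (col=='green' and i==1) else 22)
        print(col,i,u.round(1),np.round(xy,3),np.round(wh,1),round(yaw,1));o.append((c,u))
    print(tri(o),tri(o[:2]))
print(w[3]['xyz'],w[3]['orientation'])
# rod ray: refine in w1
for n,a,b,c2 in [('flange',(320,262),(191,204),(431,237)),('tip',(353,151),(242,211),(387,217))]:
    print(n,tri([(w[1],a),(d['top'],b),(d['scene'],c2)]))
f=w[1]['frame'][130:310,250:430];cv2.imwrite('pics/rodcrop.png',cv2.resize(f[:,:,::-1],None,fx=3,fy=3,interpolation=cv2.INTER_CUBIC))
E
```

```text
yellow 0 [276.3 103.3] [ 0.579 -0.229] [29.1 36.3] 19.7
yellow 1 [390.1 164.8] [ 0.593 -0.223] [56.6 49.1] 16.9
yellow 2 [224.  223.8] [ 0.609 -0.212] [80.2 57.8] 22.1
(array([ 0.59046255, -0.22823042,  0.02193118]), np.float64(0.008460100626106411)) (array([ 0.58742192, -0.2263412 ,  0.03760491]), np.float64(0.00764844136827075))
green 0 [328.7 216.3] [ 0.512 -0.108] [54.1 51.3] 2.7
green 1 [325.7  57.3] [ 0.512 -0.105] [54.6 37.7] 5.0
green 2 [345. 195.] [ 0.511 -0.106] [54.6 40.5] 6.1
green 3 [281.4 218.9] [ 0.527 -0.096] [69.4 57.7] 9.7
(array([ 0.51196869, -0.10541623,  0.02948099]), np.float64(0.0022473375442605393)) (array([ 0.51126607, -0.10554455,  0.03557189]), np.float64(0.0002170230420937467))
[ 0.53678654 -0.24000897  0.42413052] [[-9.95823350e-01  8.70985888e-02  2.73804924e-02]
 [-9.12984561e-02 -9.52160156e-01 -2.91642981e-01]
 [ 6.68921862e-04 -2.92924687e-01  9.56135283e-01]]
flange (array([0.47394129, 0.26581495, 0.10877495]), np.float64(0.001144851268181527))
tip (array([0.45650613, 0.15078557, 0.10400695]), np.float64(0.005120510527725457))
```

View pics/rodcrop.png

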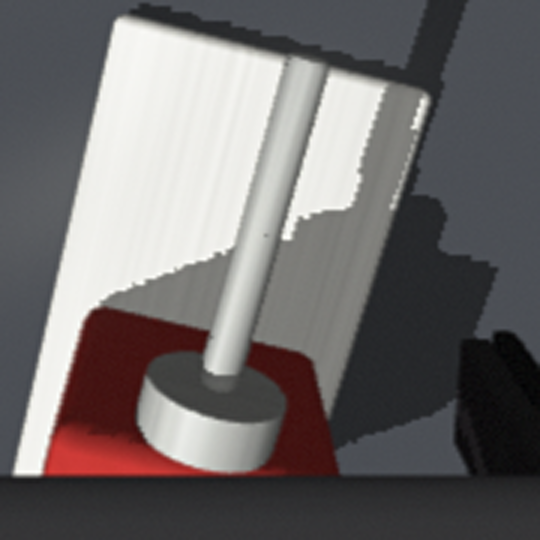

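```bash
python3 -m jog '{"rot":[[0,0,6],[0,0,6],[0,0,0],[0,0,0],[0,0,0],[0,0,0]],"delta_pos":[[20,-17,-25],[20,-17,-25],[20,-17,-25],[0,-15,-25],[0,0,0],[0,0,0]],"grip":[100,100,100,100,100,100]}'; python3 snap.py w4
python3 - <<'E'
from look import *
import pickle
w={i:pickle.load(open(f'w{i}.pkl','rb')) for i in(1,2,3)}
a=plane(w[1],(352.3,149.3),.11);b=plane(w[1],(323.3,257.7),.11);v=a-b
print('tip',a,'root',b,np.linalg.norm(v),'yaw',np.degrees(np.arctan2(v[0],-v[1])))
E
```

```text
time_s: 3.3
tcp_pos: [0.5902, -0.2242, 0.1858]
ee_rot: [[0.298, -0.955, -0.004], [-0.955, -0.298, 0.001], [-0.002, 0.004, -1.0]]
wrist_force: [-0.9, 0.1, 0.5]
gripper_width: 1.001
3.35 [ 0.5911 -0.2242  0.1879] [[0.299, -0.954, -0.0], [-0.954, -0.299, -0.0], [0.0, 0.0, -1.0]] [-0.6  0.2  0.9] 0.9975174173614393
tip [0.45572524 0.14917423 0.11      ] root [0.47192289 0.25922706 0.11      ] 0.11123843209666624 yaw -8.372721709270587
```

View pics/w4.png

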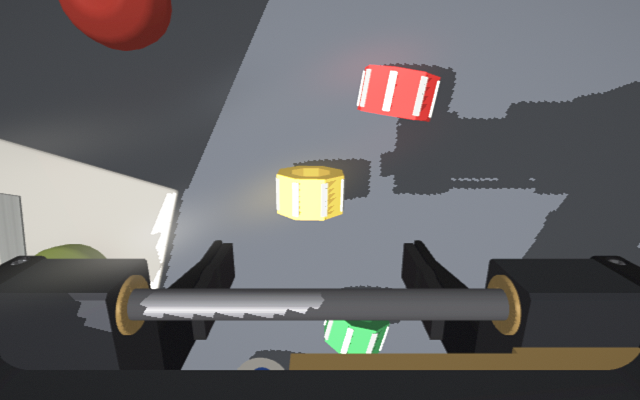

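Yellow is now square to the jaws. Its top flat spans about rows 178 to 220, with the sides at columns 277 to 343.

```bash
cat >> look.py <<'E'
HSV=dict(yellow=((15,60,90),(36,255,255)),green=((55,70,40),(95,255,255)))
E
python3 - <<'E'
from look import *
import pickle
w={i:pickle.load(open(f'w{i}.pkl','rb')) for i in(1,2,3,4)};d=pickle.load(open('d0.pkl','rb'))
for i,p in((4,(310,193)),(3,(263,106))): print(i,blob(w[i],'yellow',p,.0395))
c=w[4]
a=plane(c,(310,178),.056);b=plane(c,(310,220),.056);print(a,b,np.linalg.norm(a-b),(a+b)/2)
l=plane(c,(277,195),.0395);q=plane(c,(343,195),.0395);print(l,q,np.linalg.norm(l-q),(l+q)/2)
print(tri([(w[4],(310,193)),(w[3],(263,106))]))
f=c['frame'][150:240,250:370];cv2.imwrite('pics/ycrop.png',cv2.resize(f[:,:,::-1],None,fx=5,fy=5,interpolation=cv2.INTER_CUBIC))
E
```

```text
4 (array([309.78186597, 192.14240522]), (0.5950537109375, -0.22412368774414063), (57.00375747680664, 48.52513122558594), 16.906768798828125)
3 (array([262.84128587, 106.22452243]), (0.59432763671875, -0.22474369812011719), (59.59608459472656, 38.89067077636719), 16.3912353515625)
[ 0.59976794 -0.24053467  0.056     ] [ 0.58945339 -0.20681476  0.056     ] 0.035262195271686995 [ 0.59461067 -0.22367472  0.056     ]
[ 0.62139795 -0.21425159  0.0395    ] [ 0.56776355 -0.23098213  0.0395    ] 0.056183261228444484 [ 0.59458075 -0.22261686  0.0395    ]
(array([ 0.59461483, -0.224539  ,  0.03876079]), np.float64(0.0006171612503701377))
```

View pics/ycrop.png

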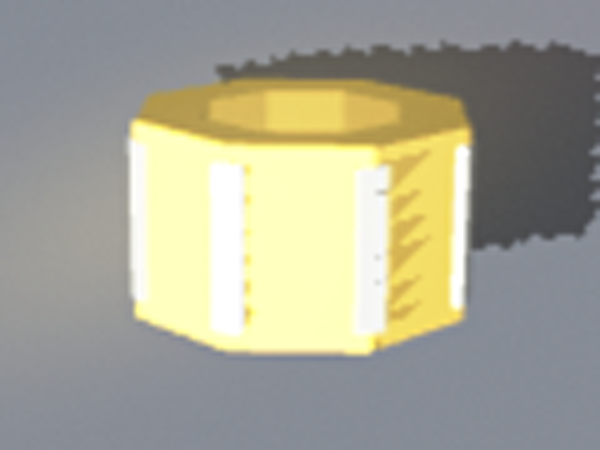

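The crop confirms it: ends level, top flat from crop (190,140) to (380,355). Centre is (0.5946,-0.2235), yaw 17.

```bash
python3 -m jog '{"rot":[[0,0,0],[0,0,0],[0,0,0],[0,0,0],[0,0,0],[0,0,0],[0,0,0],[0,0,0],[0,0,0]],"delta_pos":[[3.5,0,-32],[0,0,-35],[0,0,-35],[0,0,-30],[0,0,-20],[0,0,0],[0,0,0],[0,0,0],[0,0,0]],"grip":[100,100,100,100,100,100,100,55,55]}'
python3 -m jog '{"rot":[[0,0,0],[0,0,0],[0,0,0],[0,0,0],[0,0,0],[0,0,0],[0,0,0],[0,0,0],[0,0,0],[0,0,0]],"delta_pos":[[0,0,0],[0,0,0],[0,0,0],[0,0,0],[0,0,0],[0,0,5],[0,0,30],[0,0,35],[0,0,0],[0,0,0]],"grip":[40,40,40,40,40,40,40,40,40,40]}';python3 snap.py w5
```

```text
time_s: 4.1
tcp_pos: [0.5961, -0.2255, 0.0388]
ee_rot: [[0.298, -0.955, 0.006], [-0.955, -0.298, -0.001], [0.003, -0.005, -1.0]]
wrist_force: [0.3, -1.3, 0.7]
gripper_width: 0.922
time_s: 4.93
tcp_pos: [0.5951, -0.226, 0.108]
ee_rot: [[0.296, -0.955, 0.005], [-0.955, -0.296, -0.001], [0.002, -0.004, -1.0]]
wrist_force: [0.4, 1.0, -1.9]
gripper_width: 0.641
4.9833 [ 0.5938 -0.2257  0.1061] [[0.296, -0.955, 0.001], [-0.955, -0.296, 0.0], [-0.0, -0.001, -1.0]] [-0.9  0.5 -1.3] 0.6420498719053542
```

```bash
python3 - <<'E'
from look import *
import pickle
c=pickle.load(open('w5.pkl','rb'))
f=c['frame'][130:290,230:400];cv2.imwrite('pics/y5.png',cv2.resize(f[:,:,::-1],None,fx=3.5,fy=3.5,interpolation=cv2.INTER_CUBIC))
print(blob(c,'yellow',(310,240),.126,R=90))
print(proj(c,(.594,-.2235,.126)))
E
python3 -m jog '{"rot":[[0,0,-6.4],[0,0,-6.4],[0,0,-6.4],[0,0,-6.4],[0,0,0],[0,0,0],[0,0,0],[0,0,0],[0,0,0],[0,0,0]],"delta_pos":[[-10,20,15],[-15,35,15],[-15,35,15],[-15,35,0],[-15,35,0],[-15,35,0],[-15,35,0],[-15,35,0],[-15,30,0],[-12,30,0]],"grip":[40,40,40,40,40,40,40,40,40,40]}'
```

```text
(array([317.76399254, 258.13888149]), (0.6002135620117187, -0.24752719116210936), (50.22607421875, 26.601394653320312), 17.43602752685547)
[314.86893073 313.42451968]
time_s: 5.82
tcp_pos: [0.4495, 0.0999, 0.1492]
ee_rot: [[-0.145, -0.989, -0.004], [-0.989, 0.145, -0.002], [0.002, 0.003, -1.0]]
wrist_force: [-0.0, 1.1, -1.0]
gripper_width: 0.64
```

View pics/y5.png

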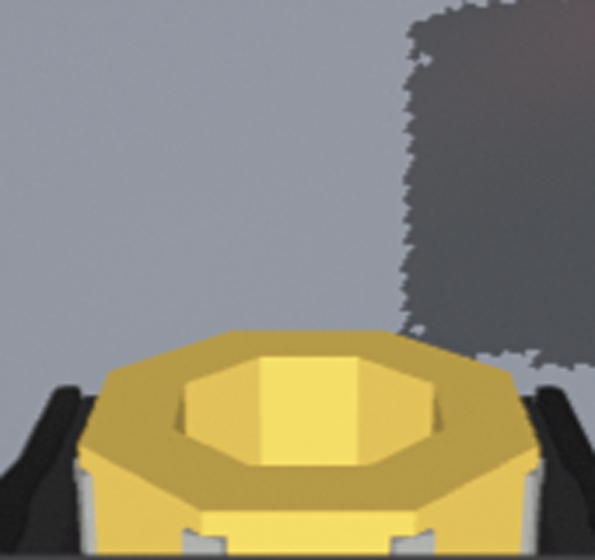

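```bash
python3 - <<'E'
from look import *
import pickle
c=pickle.load(open('w5.pkl','rb'))
tcp=np.array([.5938,-.2257,.1061]);u=np.array([-.296,.955,0])  # drum +y axis
def along(uv,z): p=plane(c,uv,z);return (p-tcp)@u, (p-tcp)@np.array([.955,.296,0])
for zt in (.118,.122,.126,.130):
    print(zt,np.round([along((319,275.7),zt),along((319,224.3),zt-.056)],4).tolist())
s=cap('scene','s6');pickle.dump(s,open('s6.pkl','rb'))
st=r.sense();print(st['tcp_pos'])
p=s['frame'][150:310,330:500];cv2.imwrite('pics/s6c.png',cv2.resize(p[:,:,::-1],None,fx=3.5,fy=3.5,interpolation=cv2.INTER_CUBIC))
for q in [(.472,.2605,.11),(.4557,.1485,.11),(.4495,.102,.141)]: print((proj(s,q)-[330,150])*3.5)
E
```

```text
0.118 [[-0.0104, -0.0008], [-0.012, -0.0007]]
0.122 [[-0.0126, -0.0008], [-0.0135, -0.0007]]
0.126 [[-0.0148, -0.0008], [-0.015, -0.0007]]
0.13 [[-0.017, -0.0008], [-0.0165, -0.0007]]Traceback (most recent call last):
  File "<stdin>", line 8, in <module>
FileNotFoundError: [Errno 2] No such file or directory: 's6.pkl'
```

```bash
ls; pwd; python3 - <<'E'
from look import *
import pickle
d=pickle.load(open('d0.pkl','rb'))
for q in [(.472,.2605,.11),(.4557,.1485,.11)]: print(proj(d['scene'],q),proj(d['top'],q))
s=d['scene'];f=s['frame'][200:250,370:440];cv2.imwrite('pics/s0rod.png',cv2.resize(f[:,:,::-1],None,fx=8,fy=8,interpolation=cv2.INTER_CUBIC))
E
```

```text
d0.pkl
look.py
pics
snap.py
w1.pkl
w2.pkl
w3.pkl
w4.pkl
w5.pkl
.
[429.09075908 235.36821016] [193.50057772 204.58901275]
[384.98435355 214.45276325] [240.80833513 212.51803566]
```

View pics/s0rod.png

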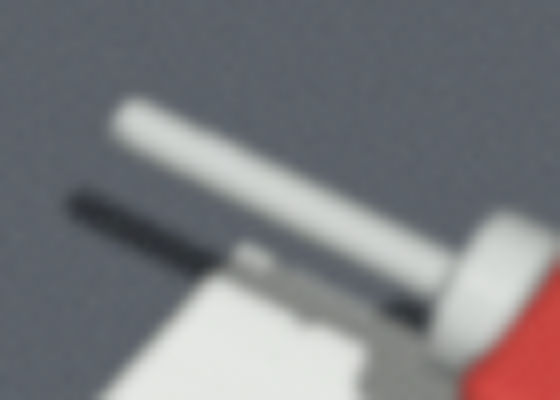

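```bash
python3 -m jog '{"rot":[[0,0,0],[0,0,0],[0,0,0],[0,0,0]],"delta_pos":[[0,0,-20],[0,0,-14],[0,0,0],[0,0,0]],"grip":[40,40,40,40]}'
python3 -m jog '{"rot":[[0,0,0],[0,0,0],[0,0,0],[0,0,0],[0,0,0],[0,0,0],[0,0,0]],"delta_pos":[[1.5,10,0],[3,20,0],[3,20,0],[3,20,0],[3,20,0],[0,0,0],[0,0,0]],"grip":[40,40,40,40,40,40,40]}'
```

```text
time_s: 6.2
tcp_pos: [0.4509, 0.0986, 0.1153]
ee_rot: [[-0.145, -0.989, -0.004], [-0.989, 0.145, -0.002], [0.003, 0.003, -1.0]]
wrist_force: [0.7, -0.1, -0.5]
gripper_width: 0.64
time_s: 6.78
tcp_pos: [0.4661, 0.1905, 0.1172]
ee_rot: [[-0.144, -0.99, 0.001], [-0.99, 0.144, 0.001], [-0.001, -0.001, -1.0]]
wrist_force: [-0.3, -0.9, -1.0]
gripper_width: 0.639
```

```bash
python3 -m jog '{"rot":[[0,0,0],[0,0,0],[0,0,0],[0,0,0],[0,0,0]],"delta_pos":[[0,15,-2],[2,15,0],[1,10,0],[0.5,4,0],[0,0,0]],"grip":[40,40,40,40,40]}'
python3 -m jog '{"rot":[[0,0,0],[0,0,0],[0,0,0]],"delta_pos":[[0.5,4,0],[0.3,2,0],[0,0,0]],"grip":[40,40,40]}'
python3 -m jog '{"rot":[[0,0,0],[0,0,0],[0,0,0]],"delta_pos":[[0.3,2,0],[0,0,0],[0,0,0]],"grip":[40,40,40]}'
```

```text
time_s: 7.2
tcp_pos: [0.4693, 0.2344, 0.1146]
ee_rot: [[-0.144, -0.99, 0.0], [-0.99, 0.144, 0.0], [-0.0, -0.0, -1.0]]
wrist_force: [0.1, -0.6, -1.2]
gripper_width: 0.642
time_s: 7.45
tcp_pos: [0.4699, 0.2393, 0.1146]
ee_rot: [[-0.145, -0.989, 0.0], [-0.989, 0.145, 0.0], [-0.0, -0.0, -1.0]]
wrist_force: [-0.3, 0.4, -0.6]
gripper_width: 0.639
time_s: 7.7
tcp_pos: [0.4701, 0.2411, 0.1146]
ee_rot: [[-0.145, -0.989, -0.0], [-0.989, 0.145, -0.0], [0.0, 0.0, -1.0]]
wrist_force: [-0.2, 0.4, -0.7]
gripper_width: 0.639
```

```bash
python3 -m jog '{"rot":[[0,0,0],[0,0,0],[0,0,0]],"delta_pos":[[0.3,2,0],[0,0,0],[0,0,0]],"grip":[40,40,40]}'
python3 -m jog '{"rot":[[0,0,0],[0,0,0],[0,0,0]],"delta_pos":[[0.2,1.5,0],[0,0,0],[0,0,0]],"grip":[40,40,40]}'
python3 -m jog '{"rot":[[0,0,0],[0,0,0],[0,0,0]],"delta_pos":[[0.2,1.5,0],[0,0,0],[0,0,0]],"grip":[40,40,40]}'
```

```text
time_s: 7.95
tcp_pos: [0.47, 0.2417, 0.1145]
ee_rot: [[-0.146, -0.989, -0.002], [-0.989, 0.146, -0.003], [0.003, 0.001, -1.0]]
wrist_force: [0.8, -5.2, 1.6]
gripper_width: 0.639
time_s: 8.2
tcp_pos: [0.47, 0.2418, 0.1145]
ee_rot: [[-0.147, -0.989, -0.003], [-0.989, 0.147, -0.005], [0.005, 0.002, -1.0]]
wrist_force: [1.8, -9.0, 2.9]
gripper_width: 0.645
time_s: 8.45
tcp_pos: [0.47, 0.2419, 0.1145]
ee_rot: [[-0.147, -0.989, -0.004], [-0.989, 0.147, -0.008], [0.008, 0.003, -1.0]]
wrist_force: [2.8, -12.9, 4.2]
gripper_width: 0.643
```

```bash
python3 -m jog '{"rot":[[0,0,0],[0,0,0],[0,0,0],[0,0,0],[0,0,0],[0,0,0]],"delta_pos":[[-0.5,-3.2,0],[0,0,-2],[0,0,-2],[0,0,-2],[0,0,0],[0,0,0]],"grip":[40,40,40,40,40,40]}'
```

```text
time_s: 8.95
tcp_pos: [0.4696, 0.2418, 0.1083]
ee_rot: [[-0.146, -0.989, -0.002], [-0.989, 0.146, -0.003], [0.003, 0.002, -1.0]]
wrist_force: [0.9, -6.5, 1.9]
gripper_width: 0.641
```

```bash
python3 -m jog '{"rot":[[0,0,0],[0,0,0],[0,0,0]],"delta_pos":[[0,-1,-1],[0,-0.5,0],[0,0,0]],"grip":[40,40,40]}'
python3 -m jog '{"rot":[[0,0,0],[0,0,0],[0,0,0],[0,0,0],[0,0,0],[0,0,0],[0,0,0]],"delta_pos":[[0,0,0],[0,0,0],[0,0,0],[0,0,0],[0,0,0],[0,0,0],[0,0,0]],"grip":[64,68,72,80,90,100,100]}'
python3 -m jog '{"rot":[[0,0,0],[0,0,0],[0,0,0],[0,0,0],[0,0,0],[0,0,0]],"delta_pos":[[0,0,15],[0,0,30],[0,0,30],[0,-30,30],[0,-35,0],[0,-35,0]],"grip":[100,100,100,100,100,100]}'; python3 snap.py w7
python3 - <<'E'
import cv2
a=cv2.imread('pics/w7.png');cv2.imwrite('pics/w7c.png',a[60:300,200:460].repeat(2,0).repeat(2,1))
E
```

```text
time_s: 9.2
tcp_pos: [0.4697, 0.2417, 0.1082]
ee_rot: [[-0.145, -0.989, -0.001], [-0.989, 0.145, -0.0], [0.0, 0.001, -1.0]]
wrist_force: [-3.0, -3.4, 6.5]
gripper_width: 0.642
time_s: 9.78
tcp_pos: [0.4704, 0.2417, 0.1074]
ee_rot: [[-0.145, -0.989, 0.0], [-0.989, 0.145, 0.0], [-0.0, -0.0, -1.0]]
wrist_force: [-0.7, 0.2, -0.1]
gripper_width: 0.935
time_s: 10.28
tcp_pos: [0.4711, 0.1421, 0.2141]
ee_rot: [[-0.143, -0.99, 0.004], [-0.99, 0.143, 0.003], [-0.004, -0.004, -1.0]]
wrist_force: [0.9, -0.7, -0.6]
gripper_width: 0.997
10.3333 [0.4689 0.1367 0.2129] [[-0.148, -0.989, -0.001], [-0.989, 0.148, -0.0], [0.001, 0.001, -1.0]] [-1.4 -2.9 -0.9] 0.997597075464405
```

View pics/w7c.png

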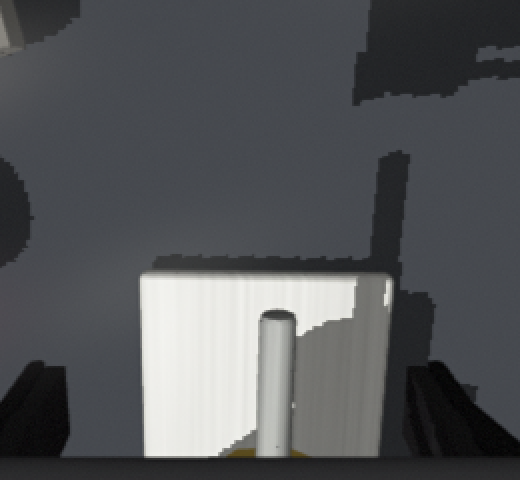

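The rod's free end is at full-image (339,217). The yellow drum is just visible at the bottom, hanging at the flange. Next is green.

```bash
python3 -m jog '{"rot":[[0,0,6.5],[0,0,6.5],[0,0,0],[0,0,0],[0,0,0],[0,0,0],[0,0,0],[0,0,0],[0,0,0]],"delta_pos":[[7,-35,-4],[6,-35,-4],[6,-35,-4],[6,-35,-4],[6,-35,-4],[6,-35,-4],[6,-30,-2],[0,0,0],[0,0,0]],"grip":[100,100,100,100,100,100,100,100,100]}';python3 snap.py w8
python3 - <<'E'
from look import *
import pickle
print('tip',plane(pickle.load(open('w7.pkl','rb')),(339,217.5),.11))
c=pickle.load(open('w8.pkl','rb'));w3=pickle.load(open('w3.pkl','rb'));w2=pickle.load(open('w2.pkl','rb'))
p=proj(c,(.5115,-.106,.0395));print(p)
b=blob(c,'green',p,.0395);print(b)
b3=blob(w3,'green',(328,217),.0395);b2=blob(w2,'green',(327,57),.0395);print(b3,b2)
print(tri([(c,b[0]),(w2,b2[0]),(w3,b3[0])]))
h=cv2.inRange(cv2.cvtColor(c['frame'],cv2.COLOR_RGB2HSV),*HSV['green'])
v=cv2.cvtColor(c['frame'],cv2.COLOR_RGB2GRAY)
x=int(b[0][0])
for dx in(-6,0,6): print([tuple(c['frame'][y,x+dx]) if 0 else int(c['frame'][y,x+dx][1]) for y in range(150,240,2)])
E
```

```text
time_s: 11.08
tcp_pos: [0.513, -0.0987, 0.1855]
ee_rot: [[0.075, -0.997, -0.001], [-0.997, -0.075, 0.0], [-0.0, 0.001, -1.0]]
wrist_force: [-0.3, 1.1, 0.1]
gripper_width: 1.003
11.1333 [ 0.513  -0.0977  0.1857] [[0.077, -0.997, -0.001], [-0.997, -0.077, 0.0], [-0.0, 0.001, -1.0]] [ 0.  -0.  -0.5] 0.9971016015732089
tip [0.45521183 0.14948441 0.11      ]
[318.29323359 187.33064429]
(array([318.31555154, 187.45574643]), (0.5112513732910157, -0.10487708282470704), (55.8582763671875, 47.1641845703125), 4.33519172668457)
(array([328.55111601, 216.24910444]), (0.5111813354492187, -0.10617471313476562), (56.05177307128906, 51.3963737487793), 4.620260238647461) (array([325.95051775,  57.18962928]), (0.5110769348144532, -0.10516937255859375), (56.55836868286133, 38.22660446166992), 5.14988374710083)
(array([ 0.5113305 , -0.10550823,  0.03638419]), np.float64(0.0004138211918576942))
[146, 140, 82, 85, 86, 87, 107, 149, 150, 150, 147, 108, 235, 249, 249, 249, 249, 249, 249, 249, 249, 249, 249, 249, 249, 249, 249, 249, 249, 249, 249, 249, 253, 141, 144, 144, 143, 145, 144, 143, 144, 144, 144, 143, 144]
[141, 81, 84, 86, 85, 87, 108, 149, 150, 150, 148, 109, 236, 250, 249, 249, 249, 249, 249, 249, 249, 249, 249, 249, 249, 249, 249, 249, 249, 249, 249, 249, 252, 141, 143, 143, 144, 145, 143, 144, 144, 143, 144, 144, 144]
[81, 83, 84, 84, 86, 86, 107, 148, 149, 150, 147, 107, 235, 249, 248, 248, 249, 249, 249, 249, 249, 249, 249, 249, 249, 249, 249, 249, 249, 249, 249, 249, 252, 141, 144, 144, 144, 144, 145, 144, 144, 144, 143, 144, 144]
```

```bash
python3 - <<'E'
from look import *
import pickle
c=pickle.load(open('w8.pkl','rb'))
a,b=plane(c,(318,173.2),.056),plane(c,(318,215.2),.056);print(a,b,(a+b)/2)
E
python3 -m jog '{"rot":[[0,0,0],[0,0,0],[0,0,0],[0,0,0],[0,0,0],[0,0,0],[0,0,0],[0,0,0],[0,0,0]],"delta_pos":[[-2,-7,-30],[0,0,-35],[0,0,-35],[0,0,-30],[0,0,-20],[0,0,0],[0,0,0],[0,0,0],[0,0,0]],"grip":[100,100,100,100,100,100,80,55,55]}'
python3 -m jog '{"rot":[[0,0,0],[0,0,0],[0,0,0],[0,0,0],[0,0,0],[0,0,0],[0,0,0],[0,0,0],[0,0,0],[0,0,0]],"delta_pos":[[0,0,0],[0,0,0],[0,0,0],[0,0,0],[0,0,5],[0,0,30],[0,0,35],[0,0,0],[0,0,0],[0,0,0]],"grip":[40,40,40,40,40,40,40,40,40,40]}';python3 snap.py w9
```

```text
[ 0.51297317 -0.12166513  0.056     ] [ 0.51031146 -0.08685251  0.056     ] [ 0.51164231 -0.10425882  0.056     ]
time_s: 11.88
tcp_pos: [0.5127, -0.1036, 0.038]
ee_rot: [[0.08, -0.997, 0.004], [-0.997, -0.08, 0.0], [0.0, -0.004, -1.0]]
wrist_force: [0.1, -0.1, -0.1]
gripper_width: 0.854
time_s: 12.72
tcp_pos: [0.5104, -0.1042, 0.1058]
ee_rot: [[0.078, -0.997, -0.001], [-0.997, -0.078, 0.0], [-0.001, 0.001, -1.0]]
wrist_force: [-0.0, 0.9, -1.8]
gripper_width: 0.643
12.7667 [ 0.51   -0.1043  0.1052] [[0.078, -0.997, -0.002], [-0.997, -0.078, 0.0], [-0.0, 0.002, -1.0]] [ 0.1  0.6 -1.7] 0.6370774572751281
```

```bash
python3 - <<'E'
from look import *
import pickle
for n,x in(('w5',319),('w9',319)):
    c=pickle.load(open(n+'.pkl','rb'));h=cv2.cvtColor(c['frame'],cv2.COLOR_RGB2HSV)
    print(n,[(y,int(h[y,x,2]),int(h[y,x,1])) for y in list(range(218,232,2))+list(range(264,284,2))])
E
python3 -m jog '{"rot":[[0,0,-6.5],[0,0,-6.5],[0,0,0],[0,0,0],[0,0,0],[0,0,0],[0,0,0],[0,0,0],[0,0,0]],"delta_pos":[[-8,25,15],[-10,35,15],[-10,35,15],[-10,35,0],[-10,35,0],[-10,35,0],[-3,4,-20],[0,0,-16],[0,0,0]],"grip":[40,40,40,40,40,40,40,40,40]}'
```

```text
w5 [(218, 162, 25), (220, 162, 25), (222, 163, 27), (224, 166, 81), (226, 181, 156), (228, 182, 156), (230, 180, 156), (264, 179, 155), (266, 182, 156), (268, 181, 156), (270, 182, 156), (272, 181, 155), (274, 180, 156), (276, 235, 152), (278, 244, 146), (280, 244, 147), (282, 244, 147)]
w9 [(218, 170, 26), (220, 135, 57), (222, 112, 132), (224, 111, 131), (226, 112, 128), (228, 158, 132), (230, 158, 132), (264, 111, 129), (266, 112, 130), (268, 111, 131), (270, 136, 133), (272, 159, 133), (274, 159, 133), (276, 159, 133), (278, 159, 132), (280, 159, 132), (282, 160, 132)]
time_s: 13.52
tcp_pos: [0.4474, 0.098, 0.1108]
ee_rot: [[-0.143, -0.99, -0.009], [-0.99, 0.143, -0.004], [0.005, 0.008, -1.0]]
wrist_force: [0.1, -0.4, -1.3]
gripper_width: 0.639
```

```bash
python3 -m jog '{"rot":[[0,0,0],[0,0,0],[0,0,0],[0,0,0],[0,0,0],[0,0,0],[0,0,0],[0,0,0]],"delta_pos":[[1,0,0],[2,15,1],[3,20,0],[3,20,0],[3,20,0],[2.5,17,0],[0,0,0],[0,0,0]],"grip":[40,40,40,40,40,40,40,40]}'
python3 -m jog '{"rot":[[0,0,0],[0,0,0],[0,0,0],[0,0,0]],"delta_pos":[[1.2,8,0],[0.8,5,0],[0,0,0],[0,0,0]],"grip":[40,40,40,40]}'
```

```text
time_s: 14.18
tcp_pos: [0.4655, 0.191, 0.1158]
ee_rot: [[-0.143, -0.99, 0.0], [-0.99, 0.143, -0.0], [0.0, -0.0, -1.0]]
wrist_force: [0.7, -0.2, -0.9]
gripper_width: 0.639
time_s: 14.52
tcp_pos: [0.4671, 0.2036, 0.1156]
ee_rot: [[-0.144, -0.99, -0.0], [-0.99, 0.144, -0.0], [0.0, 0.0, -1.0]]
wrist_force: [-0.3, -0.5, -1.3]
gripper_width: 0.638
```

```bash
python3 -m jog '{"rot":[[0,0,0],[0,0,0],[0,0,0],[0,0,0]],"delta_pos":[[-2,0,-5],[0.5,4,0],[0,0,0],[0,0,0]],"grip":[40,40,40,40]}'
python3 -m jog '{"rot":[[0,0,0],[0,0,0],[0,0,0]],"delta_pos":[[0.3,2,0],[0,0,0],[0,0,0]],"grip":[40,40,40]}'
python3 -m jog '{"rot":[[0,0,0],[0,0,0],[0,0,0]],"delta_pos":[[0.3,2,0],[0,0,0],[0,0,0]],"grip":[40,40,40]}'
python3 -m jog '{"rot":[[0,0,0],[0,0,0],[0,0,0]],"delta_pos":[[0.3,2,0],[0,0,0],[0,0,0]],"grip":[40,40,40]}'
```

```text
time_s: 14.85
tcp_pos: [0.4656, 0.2077, 0.1105]
ee_rot: [[-0.143, -0.99, -0.0], [-0.99, 0.143, -0.0], [0.0, 0.0, -1.0]]
wrist_force: [0.0, 0.9, -0.2]
gripper_width: 0.644
time_s: 15.1
tcp_pos: [0.4659, 0.2097, 0.1106]
ee_rot: [[-0.144, -0.99, -0.0], [-0.99, 0.144, -0.0], [0.0, 0.0, -1.0]]
wrist_force: [-0.2, 0.1, 0.0]
gripper_width: 0.643
time_s: 15.35
tcp_pos: [0.4655, 0.2099, 0.1105]
ee_rot: [[-0.145, -0.989, -0.002], [-0.989, 0.145, -0.003], [0.003, 0.002, -1.0]]
wrist_force: [0.4, -4.8, -0.1]
gripper_width: 0.645
time_s: 15.6
tcp_pos: [0.4655, 0.2101, 0.1105]
ee_rot: [[-0.145, -0.989, -0.004], [-0.989, 0.145, -0.006], [0.007, 0.003, -1.0]]
wrist_force: [1.7, -11.4, 2.4]
gripper_width: 0.642
```

```bash
python3 -m jog '{"rot":[[0,0,0],[0,0,0],[0,0,0],[0,0,0]],"delta_pos":[[-0.5,-3.4,-1],[0,0,-1.5],[0,0,0],[0,0,0]],"grip":[40,40,40,40]}'
```

```text
time_s: 15.93
tcp_pos: [0.4661, 0.2097, 0.109]
ee_rot: [[-0.143, -0.99, 0.0], [-0.99, 0.143, -0.001], [0.001, -0.0, -1.0]]
wrist_force: [-0.8, -3.3, 6.6]
gripper_width: 0.641
```

```bash
python3 -m jog '{"rot":[[0,0,0],[0,0,0],[0,0,0],[0,0,0],[0,0,0],[0,0,0],[0,0,0]],"delta_pos":[[0,0,0],[0,0,0],[0,0,0],[0,0,0],[0,0,0],[0,0,0],[0,0,0]],"grip":[64,68,72,80,90,100,100]}'
python3 -m jog '{"rot":[[0,0,0],[0,0,0],[0,0,0],[0,0,6.5],[0,0,6.5],[0,0,0],[0,0,0],[0,0,0],[0,0,0],[0,0,0]],"delta_pos":[[0,0,15],[0,0,30],[0,0,35],[19,-30,20],[20,-33,-4],[20,-33,-4],[20,-33,-4],[20,-33,-4],[19,-28,-4],[0,0,0]],"grip":[100,100,100,100,100,100,100,100,100,100]}'; python3 -m jog '{"rot":[[0,0,0]],"delta_pos":[[0,0,0]],"grip":[100]}';python3 snap.py w10
python3 - <<'E'
import cv2
a=cv2.imread('pics/w10.png');cv2.imwrite('pics/w10c.png',cv2.resize(a[120:300,200:420],None,fx=3,fy=3,interpolation=cv2.INTER_CUBIC))
E
```

```text
time_s: 16.52
tcp_pos: [0.466, 0.2104, 0.108]
ee_rot: [[-0.144, -0.99, -0.0], [-0.99, 0.144, 0.0], [-0.0, 0.0, -1.0]]
wrist_force: [0.3, 0.1, 0.8]
gripper_width: 0.933
time_s: 17.35
tcp_pos: [0.585, 0.0177, 0.1866]
ee_rot: [[0.071, -0.997, -0.001], [-0.997, -0.071, -0.001], [0.001, 0.001, -1.0]]
wrist_force: [-0.1, 0.2, -0.2]
gripper_width: 0.998
time_s: 17.43
tcp_pos: [0.5834, 0.0203, 0.187]
ee_rot: [[0.073, -0.997, -0.002], [-0.997, -0.073, -0.0], [0.0, 0.002, -1.0]]
wrist_force: [-0.3, 0.6, -0.1]
gripper_width: 1.002
17.4833 [0.5829 0.0213 0.1874] [[0.075, -0.997, -0.001], [-0.997, -0.075, -0.0], [0.0, 0.001, -1.0]] [0.2 0.4 0.4] 0.9988441128737618
```

View pics/w10c.png

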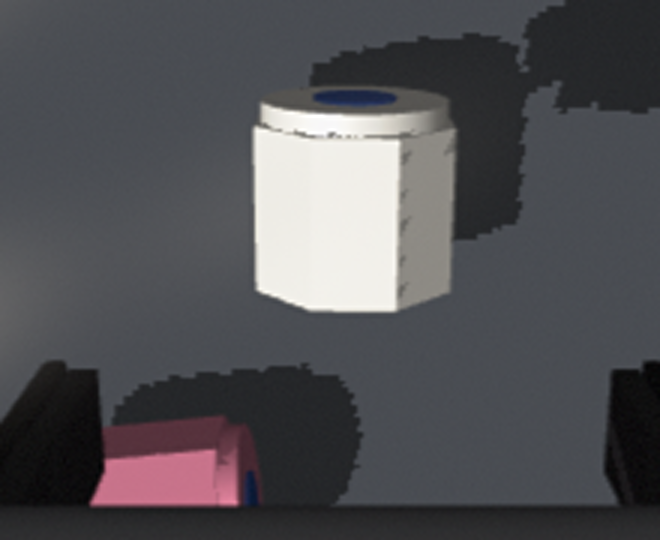

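The cap is centred near full-image (317,190), with its blue disc towards -y and the mouth towards the flange. It is nearly square to the jaws, and pink is clear of the fingers.

```bash
python3 - <<'E'
from look import *
import pickle
c=pickle.load(open('w10.pkl','rb'));f=lambda x,y:(x/3+200,y/3+120)
P=lambda x,y,z:plane(c,f(x,y),z)
a,b=P(400,141,.056),P(398.5,311,.056);v=b-a;print('edge',a,b,np.linalg.norm(v),'yaw',np.degrees(np.arctan2(-v[0],v[1])))
l=P(308,311,.056);v=l-b;print('mouth edge',l,np.linalg.norm(v),np.degrees(np.arctan2(v[1],v[0])))
L,R=P(254.5,210,.0395),P(452.5,210,.0395);print('sides',L,R,np.linalg.norm(L-R),(L+R)/2)
d=P(355,98,.028);print('disc centre',d)
w2=pickle.load(open('w2.pkl','rb'))
h=cv2.cvtColor(w2['frame'],cv2.COLOR_RGB2HSV);pr=proj(w2,d);print(pr)
def disc(c,p):
    h=cv2.cvtColor(c['frame'],cv2.COLOR_RGB2HSV);m=cv2.inRange(h,(105,120,40),(130,255,255));k=np.zeros_like(m);cv2.circle(k,tuple(int(x) for x in p),22,255,-1);m&=k
    M=cv2.moments(m,True);return M['m10']/M['m00'],M['m01']/M['m00'],M['m00']
w3=pickle.load(open('w3.pkl','rb'))
o=[(c,disc(c,f(355,98))),(w2,disc(w2,pr)),(w3,disc(w3,proj(w3,d)))];print([x[1] for x in o]);print(tri(o),tri([o[0],o[2]]))
E
```

```text
edge [ 0.57147352 -0.00828218  0.056     ] [0.56774751 0.03905097 0.056     ] 0.04747957483346474 yaw 4.500980187358193
mouth edge [0.59260722 0.04088175 0.056     ] 0.024927034188499304 4.211925342001445
sides [0.60989954 0.01772232 0.0395    ] [0.55386427 0.01358653 0.0395    ] 0.05618768778043154 [0.58188191 0.01565442 0.0395    ]
disc centre [ 0.58366456 -0.01434775  0.028     ]
[254.46215188 138.26863279]
[(317.65263157894736, 152.33684210526314, 95.0), (254.33333333333334, 137.94117647058823, 51.0), (264.9375, 276.140625, 128.0)]
(array([ 0.58400677, -0.01453417,  0.0275384 ]), np.float64(0.0002557791278864626)) (array([ 0.58406356, -0.01443504,  0.02742628]), np.float64(0.0002067444432846911))
```

```bash
python3 -m jog '{"rot":[[0,0,0],[0,0,0],[0,0,0],[0,0,0],[0,0,0],[0,0,0],[0,0,0],[0,0,0],[0,0,0]],"delta_pos":[[-1,-8.5,-31],[0,0,-35],[0,0,-35],[0,0,-30],[0,0,-20],[0,0,0],[0,0,0],[0,0,0],[0,0,0]],"grip":[100,100,100,100,100,100,80,55,55]}'
python3 -m jog '{"rot":[[0,0,0],[0,0,0],[0,0,0],[0,0,0],[0,0,0],[0,0,0],[0,0,0],[0,0,0],[0,0,0],[0,0,0]],"delta_pos":[[0,0,0],[0,0,0],[0,0,0],[0,0,0],[0,0,5],[0,0,30],[0,0,40],[0,0,40],[0,0,0],[0,0,0]],"grip":[40,40,40,40,40,40,40,40,40,40]}'
```

```text
time_s: 18.23
tcp_pos: [0.5834, 0.0144, 0.0393]
ee_rot: [[0.078, -0.997, 0.004], [-0.997, -0.078, 0.001], [-0.001, -0.004, -1.0]]
wrist_force: [-0.1, 0.2, 0.6]
gripper_width: 0.851
time_s: 19.07
tcp_pos: [0.5832, 0.0138, 0.155]
ee_rot: [[0.077, -0.997, 0.006], [-0.997, -0.077, 0.002], [-0.001, -0.006, -1.0]]
wrist_force: [-0.2, 0.2, -2.2]
gripper_width: 0.639
```

```bash
python3 -m jog '{"rot":[[0,0,-6.5],[0,0,-6.4],[0,0,0],[0,0,0],[0,0,0],[0,0,0],[0,0,0],[0,0,0]],"delta_pos":[[-30,15,0],[-35,16,0],[-35,20,0],[-35,20,-10],[0,0,-15],[0,0,-11],[0,0,0],[0,0,0]],"grip":[40,40,40,40,40,40,40,40]}'; python3 snap.py w11
python3 - <<'E'
from look import *
import pickle
c=pickle.load(open('w11.pkl','rb'));h=cv2.cvtColor(c['frame'],cv2.COLOR_RGB2HSV)
m=cv2.inRange(h,(105,120,40),(130,255,255));n,_,s,ce=cv2.connectedComponentsWithStats(m)
i=1+np.argmax(s[1:,4]);print(ce[i],s[i])
t=r.sense();T=t['tcp_pos'];R=t['ee_rot'];y=np.array([-.146,-.989,0])
for z in(.105,.107,.109): p=plane(c,ce[i],z);print(z,(p-T)@y, p-T)
E
```

```text
time_s: 19.73
tcp_pos: [0.4461, 0.084, 0.1149]
ee_rot: [[-0.148, -0.989, -0.003], [-0.989, 0.148, -0.002], [0.002, 0.003, -1.0]]
wrist_force: [-0.2, -1.2, -0.9]
gripper_width: 0.641
19.7833 [0.4469 0.0842 0.1155] [[-0.148, -0.989, -0.002], [-0.989, 0.148, -0.001], [0.001, 0.001, -1.0]] [ 0.1  0.1 -0.1] 0.6402081891385075
[318.34615385 217.34243176] [293 208  52  20 806]
0.105 0.029088639243907557 [-0.00683783 -0.02840275 -0.01054618]
0.107 0.029790527592322612 [-0.00693163 -0.02909859 -0.00854618]
0.109 0.030492415940737674 [-0.00702544 -0.02979444 -0.00654618]
```

```bash
python3 -m jog '{"rot":[[0,0,0],[0,0,0],[0,0,0],[0,0,0],[0,0,0],[0,0,0]],"delta_pos":[[2,15,0],[2.5,17,0],[2.5,17,0],[2.3,16,0],[0,0,0],[0,0,0]],"grip":[40,40,40,40,40,40]}'
python3 -m jog '{"rot":[[0,0,0],[0,0,0],[0,0,0],[0,0,0],[0,0,0]],"delta_pos":[[0.8,6,-2],[0.6,4,-2],[0.3,2,0],[0,0,0],[0,0,0]],"grip":[40,40,40,40,40]}'
python3 -m jog '{"rot":[[0,0,0],[0,0,0],[0,0,0]],"delta_pos":[[0.3,2,0],[0.3,2,0],[0,0,0]],"grip":[40,40,40]}'
```

```text
time_s: 20.28
tcp_pos: [0.4568, 0.1497, 0.1162]
ee_rot: [[-0.148, -0.989, 0.0], [-0.989, 0.148, 0.0], [-0.0, -0.0, -1.0]]
wrist_force: [0.8, -0.8, -0.7]
gripper_width: 0.64
time_s: 20.7
tcp_pos: [0.458, 0.1613, 0.112]
ee_rot: [[-0.148, -0.989, -0.0], [-0.989, 0.148, -0.0], [0.0, 0.0, -1.0]]
wrist_force: [0.1, -0.1, -1.2]
gripper_width: 0.64
time_s: 20.95
tcp_pos: [0.4588, 0.1657, 0.1122]
ee_rot: [[-0.148, -0.989, 0.0], [-0.989, 0.148, 0.0], [-0.0, -0.0, -1.0]]
wrist_force: [-0.4, 0.4, 0.6]
gripper_width: 0.642
```

```bash
python3 -m jog '{"rot":[[0,0,0],[0,0,0],[0,0,0]],"delta_pos":[[0.3,2,-1],[0,0,0],[0,0,0]],"grip":[40,40,40]}'
python3 -m jog '{"rot":[[0,0,0],[0,0,0],[0,0,0]],"delta_pos":[[0.3,2,0],[0,0,0],[0,0,0]],"grip":[40,40,40]}'
python3 -m jog '{"rot":[[0,0,0],[0,0,0],[0,0,0]],"delta_pos":[[0.3,2,0],[0,0,0],[0,0,0]],"grip":[40,40,40]}'
```

```text
time_s: 21.2
tcp_pos: [0.4587, 0.1674, 0.1109]
ee_rot: [[-0.148, -0.989, -0.001], [-0.989, 0.148, -0.0], [0.0, 0.0, -1.0]]
wrist_force: [0.2, -0.6, -1.1]
gripper_width: 0.638
time_s: 21.45
tcp_pos: [0.4586, 0.1676, 0.1108]
ee_rot: [[-0.149, -0.989, -0.002], [-0.989, 0.149, -0.003], [0.004, 0.002, -1.0]]
wrist_force: [1.1, -6.9, 0.4]
gripper_width: 0.64
time_s: 21.7
tcp_pos: [0.4584, 0.1678, 0.1107]
ee_rot: [[-0.15, -0.989, -0.004], [-0.989, 0.15, -0.007], [0.007, 0.003, -1.0]]
wrist_force: [2.8, -12.9, 2.0]
gripper_width: 0.643
```

```bash
python3 -m jog '{"rot":[[0,0,0],[0,0,0],[0,0,0],[0,0,0]],"delta_pos":[[-0.4,-3,-1],[0,0,-1.5],[0,0,0],[0,0,0]],"grip":[40,40,40,40]}'
```

```text
time_s: 22.03
tcp_pos: [0.459, 0.1673, 0.11]
ee_rot: [[-0.147, -0.989, -0.001], [-0.989, 0.147, -0.002], [0.002, 0.0, -1.0]]
wrist_force: [-4.1, -6.6, 9.8]
gripper_width: 0.641
```

```bash
python3 -m jog '{"rot":[[0,0,0],[0,0,0],[0,0,0],[0,0,0],[0,0,0],[0,0,0],[0,0,0],[0,0,0]],"delta_pos":[[0,-0.5,0.5],[0,0,0],[0,0,0],[0,0,0],[0,0,0],[0,0,0],[0,0,0],[0,0,0]],"grip":[40,64,68,72,80,90,100,100]}'
python3 -m jog '{"rot":[[0,0,0],[0,0,0],[0,0,0],[0,0,0],[0,0,0],[0,0,0],[0,0,0],[0,0,0],[0,0,0]],"delta_pos":[[0,0,15],[0,0,30],[0,0,35],[0,0,35],[0,15,35],[0,15,35],[0,10,0],[0,0,0],[0,0,0]],"grip":[100,100,100,100,100,100,100,100,100]}';python3 snap.py w12f
python3 - <<'E'
from look import *
a=cv2.imread('pics/w12f.png')[100:300,230:430];cap('scene','s13');b=cv2.imread('pics/s13.png')[190:290,370:470]
cv2.imwrite('pics/final.png',np.hstack([cv2.resize(x,(400,400),interpolation=cv2.INTER_CUBIC) for x in(a,b)]))
E
```

```text
time_s: 22.7
tcp_pos: [0.4592, 0.1681, 0.1089]
ee_rot: [[-0.148, -0.989, -0.0], [-0.989, 0.148, -0.0], [0.0, 0.0, -1.0]]
wrist_force: [-0.9, 0.5, -1.2]
gripper_width: 0.935
time_s: 23.45
tcp_pos: [0.4585, 0.208, 0.2933]
ee_rot: [[-0.147, -0.989, -0.001], [-0.989, 0.147, -0.0], [0.001, 0.001, -1.0]]
wrist_force: [0.7, -0.7, -0.7]
gripper_width: 1.002
23.5 [0.4583 0.2074 0.2926] [[-0.148, -0.989, -0.003], [-0.989, 0.148, -0.002], [0.002, 0.002, -1.0]] [-0.2 -0.4 -0.2] 0.9986710715442362
```

View pics/final.png

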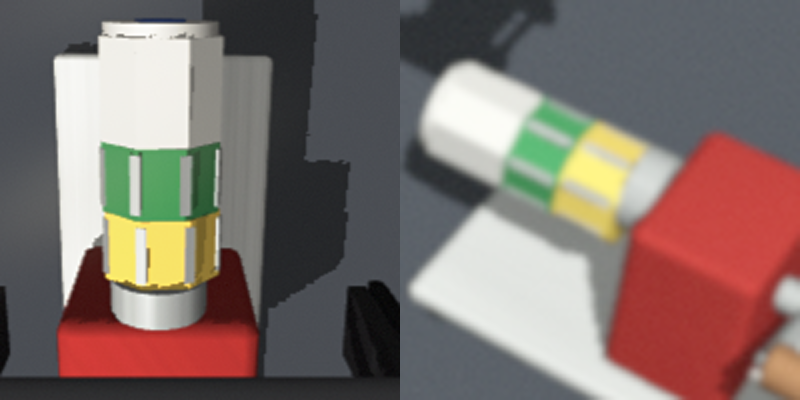

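Both views show flange, yellow, green and cap in one closed row, hanging level with no gaps, and the gripper is clear. I'm handing in.

```bash
python3 -c "
from station import finish_job
print(finish_job())"
```

```text
the job is handed in; nothing more can be done
None
```

The yellow drum, then the green drum, then the smaller white cap are on the rod, each pushed home until it touched and then let go. I handed the job in at about 23.5 s of the 72 s allowed. The red drum was not touched.

- **Contact:** each part touched within about 1 mm of where I expected. The push at contact was about 13 N for yellow, 11 N for green and 13 N for the cap.
- **Resting on the rod:** I lowered each part until the upward force rose by 6 to 10 N, then opened the gripper.
- **Final pictures:** the last wrist and scene pictures show flange, yellow, green and cap in one row with no visible gaps. The gripper was open and clear, and the wrist force was close to zero.
- **Small disagreements:**
  - The rod's length came out at 111 mm in the camera, against the stated 113 mm.
  - The cap met the rod about 2 mm higher than expected.
  - While the cap was held, the wrist picture showed it about 2.5 mm to one side. This was within the 10 mm clearance, and I did not look into it further.
- **Failed check:** an extra scene picture before the first insertion failed because its file would not save. I used the earlier scene picture instead, and the rod's line there agreed to within about a pixel.

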